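# Put three docked sharps boxes back on their own colour-coded keyhole plates

## Robot

A 6-joint arm with a two-finger parallel gripper is mounted at the origin on a cart in front of the work surface, level with it; the furniture and walls round the work are solid. World frame = base frame: x ahead of the robot, y to its left, z up, the work surface at z = 0. Lengths are in mm, angles in rad, forces in N, time in s.
With the tool pointing down it reaches from about 300 to 775 mm from the base axis. Payload 14.6 kg.
Tool frame: the origin (TCP) lies at the very end of the fingers, on their centre line; the grasp point (between the pads) lies 19 mm behind it; z points along the fingers, y is the line along which they close (so a half turn about z gives the same grasp; the last joint's range is limited). The gripper opens to 94 mm and grips with 3 to 60 N. Pads are 16 mm wide; open, the fingers measure 119 mm over their backs; the gripper's body (75 mm by 177 mm) begins 78 mm behind the grasp point.
Start: joints at [1.144, 0.3, 1.521, -0, 1.321, -0.067], TCP at [193.645, 514.773, 205.446] pointing down, gripper open.
Joint ranges: [-3.03, 3.03], [-0.79, 2.21], [0.23, 2.52], [-1.04, 4.18], [0, 3.07], [-2.55, 2.55]. Speed limits (rad/s): [2.22, 2.22, 2.57, 3.14, 3.14, 3.14].

## Interface

Orientations are given as [roll, pitch, yaw] about the fixed x, y, z axes, in that order (R = Rz(yaw) Ry(pitch) Rx(roll)).
In Python, from cell import manip, camera, get_calibration gives the robot as it stands.
- The arm moves only by the tool arm_command, never from a script. Its argument "targets" is a list of rows, each an object of numbers: "hand": the opening, from -1 (shut) to 1 (fully open), so that 0 is half open; "x", "y", "z": the shift along the tool's x, y, z in m; "yaw": the turn about the tool's z in rad. In form: [{"hand": .., "x": .., "y": .., "z": .., "yaw": ..}, ...]. A call has 1 to 10 rows; each row shifts and turns the commanded pose from where the row before left it, along the tool's axes as they then stand; what a row does not reach is not made up. A row lasts 1/10 s, in which the tool goes at most 50 mm and 8.59 degrees, less where a joint would pass 70% of its speed; a pose out of reach is approached as far as the arm can. A call is refused whole if a number of a shift passes 0.05 or a number of a turn 0.15, either way. A call with a gripper value outside its range is refused whole. The fingers move at their own pace and stop on an object; "newtons" is the grip in N (left out, the last holds). Time passes only in rows, so rows that do not move let the fingers close. It gives the time, the measured TCP pose, the force, the opening and the grip force at its end, in the units of the state.
- manip.read_state(): the state, without advancing time (a new reading comes with each control period).
- camera(name): name is "side" or "top"; returns the picture (420x560x3 uint8, red, green, blue); there is no depth.
- get_calibration(name): a dict with "K" (3x3 intrinsics, pixels), "cam_to_world" (4x4, takes a point from camera to world coordinates). Camera axes: x right, y up, looking along -z (the intrinsics and any distortion apply to the point x, -y, -z); pixel columns grow to the right and rows downward; lengths in mm; the calibration is good to about 2 mm. A picture is of the moment at which its call begins. get_calibration takes no time and is no camera call.
- manip.sign_off(): hands the job in; it is judged then, once.
The state is a dict: "clock": time; "joints": joint angles; "qd": joint speeds; "effort": joint torques, N m; "eef_pos": TCP position; "eef_rot": TCP orientation; "wrist_force": force on the tool from outside, world axes, zero at the start; "moment": the same for the moment, N m; "finger_gap": finger opening in mm; "finger_force": force on a finger pad.
Only numpy, scipy, OpenCV 4.12 (cv2) and the standard library are available. Lean on these libraries where they do the work, as an engineer would, in place of code of your own. Each camera call takes 0.05 s, during which the arm holds its last target. There are 200 camera calls.

## Task

The three sharps boxes on the cart have been docked in each other's plates; move each one to the plate of its own lid colour and slide it fully home to the closed end of the narrow slot. A box comes off only after it is slid along the keyhole slot to the wide end and lifted there, and goes on the other way round; the empty grey plate is a free place for parking one box on the way, since the boxes cannot stand anywhere else. Keep the boxes upright, do not push the bowl or the two bottles about, and let go of everything at the end.

Things in the scene. Friction and masses are not known exactly. Their poses are not given: they have to be found in the camera images.
- purple_box: sharps box, yellow body, purple lid; loose, 0.11 to 0.23 kg. Origin: centre of the flat underside, z up. Grey square foot 66 x 66 mm, 6 mm thick; on it the body, 52 x 52 mm, from 6 mm up to the lid (53 x 53 mm, 57 to 70 mm up). Below the origin a mushroom stud: neck 10 mm thick, 12 mm long, then a round head 23 mm across, 5 mm thick, so the box cannot stand on the bare worktop.
- orange_box: the same kind of sharps box (sizes, origin, axes, stud as the purple one) with an orange lid. Docked, a box's origin is 22 mm above the worktop. At the start every box is docked in a plate of another colour, 1 to 7 mm short of fully home, its axes within 10 degrees of the plate's. Hold a box by its body, about 35 mm above its underside, to slide it; pressed down or pushed near its top it jams.
- blue_box: the same kind of sharps box (sizes, origin, axes and stud as the purple one) with a blue lid. A docked box has 7 mm of play upwards before its stud head meets the plate, so it slides freely when held 2 to 4 mm up; resting, it slides with under 3 N; the slot has no catch or spring. The round stud lets a box turn in its plate.
- purple_dock: purple docking plate, place of the purple-lidded box; fixed. 112 x 80 mm, top face 22 mm above the worktop, 5 mm thick, hollow below, with a keyhole slot along its x axis. Origin: on the worktop, right below where a box's origin lies when fully home at the closed end of the narrow slot. x points from wide to narrow end (away from the robot within 20 degrees). Plate spans x -78 to 34, y -40 to 40 mm.
- orange_dock: orange docking plate, place of the orange-lidded box; fixed, same make, origin and axes as the purple one. Keyhole: the round wide end, 39 mm across, is centred at x = -42 mm, y = 0; only there does the stud head pass, with 8 mm to spare all round. The slot narrows like a funnel to 15 mm at x = -16 mm, then runs straight to its end. Beyond x = -33 mm the head is caught: the box cannot be lifted.
- blue_dock: blue docking plate, place of the blue-lidded box; fixed, same make, origin, axes and keyhole as the purple and orange ones.
- grey_dock: plain grey docking plate, same make, origin, axes and keyhole as the coloured ones; fixed. It belongs to no box and is empty at the start: the free place, where a box may simply stand in the wide end.
- gallipot: bystander: small steel bowl, 98 mm across, 36 mm high, loose; origin: centre of its underside.
- iodine_bottle: bystander: brown bottle with a black cap, 52 mm across, 90 mm high, loose; origin: centre of its underside.
- saline_bottle: bystander: white bottle with a blue band and blue cap, 45 mm across, 80 mm high, loose; origin: centre of its underside.

How it is judged (in metres and radians):
At the end, for the whole second after the job is handed in: Each box is in the plate of its lid's colour: its axis within 8 mm (seen from above) of the fully home point at the closed end of the narrow slot, underside on the plate (18 to 27 mm above the worktop, stud head caught below the plate), upright within 6 degrees, at rest (horizontal distance between purple_box and purple_dock below 0.008 m and height (world z) of purple_box between 0.018 and 0.027 m and angle between each of purple_box, orange_box, blue_box's own z axis and vertical below 0.1 rad and linear speed of each of purple_box, orange_box, blue_box below 0.02 m/s and horizontal distance between orange_box and orange_dock below 0.008 m and height (world z) of orange_box between 0.018 and 0.027 m and horizontal distance between blue_box and blue_dock below 0.008 m and height (world z) of blue_box between 0.018 and 0.027 m); the robot touches nothing.
It fails at once if a sharps box is tipped by more than 35 degrees (angle between any of purple_box, orange_box, blue_box's own z axis and vertical above 0.61 rad).
It fails at once if the steel bowl is pushed more than 20 mm from its place (distance of gallipot from where it was at the start of the episode above 0.02 m).
It fails at once if the brown bottle is pushed more than 20 mm from its place (distance of iodine_bottle from where it was at the start of the episode above 0.02 m).
It fails at once if the white bottle is pushed more than 20 mm from its place (distance of saline_bottle from where it was at the start of the episode above 0.02 m).
It also fails if it takes over 136 s, if anything falls off the work surface, if the arm or the gripper's body presses on something with over 40 N, if the wrist force passes 120 N, or if a joint passes its speed limit or range.

## Working session

There is one attempt and no reset: what is moved stays moved. The work goes in short steps, Python scripts to look and compute and a tool call to move; the robot and the scene stay as the last step left them, time stands still between calls to the robot, and variables do not carry over. Pictures are saved under pics/ and viewed, at most 14 in all, crops included, and the job is handed in when it is done.

Besides the shell and the picture viewer there is one more tool, called after "Call:" as a command line: name --argument value ..., lists and objects as JSON in quotes. arm_command: Moves the arm, as the interface text tells. Its arguments: {"type":"object","properties":{"targets":{"type":"array"},"newtons":{"type":"number"}},"required":["targets"]}

```bash
mkdir -p pics; python3 - <<'E'
from cell import manip,camera,get_calibration
import cv2,numpy as np
for n in("top","side"):
    im=camera(n); cv2.imwrite(f"pics/{n}0.png",cv2.cvtColor(im,cv2.COLOR_RGB2BGR)); np.save(f"{n}0.npy",im)
    c=get_calibration(n); print(n,{k:np.round(v,3).tolist() if not isinstance(v,str) else v for k,v in c.items()})
print(manip.read_state())
E
```

```text
top {'K': [[523.381, 0.0, 286.213], [0.0, 523.381, 211.291], [0.0, 0.0, 1.0]], 'cam_to_world': [[0.029, 0.989, -0.143, 353.949], [-0.999, 0.031, 0.015, 14.299], [0.019, 0.142, 0.99, 1408.266], [0.0, 0.0, 0.0, 1.0]]}
side {'K': [[486.257, 0.0, 280.004], [0.0, 486.257, 201.233], [0.0, 0.0, 1.0]], 'cam_to_world': [[0.976, 0.136, -0.17, 374.976], [-0.217, 0.53, -0.82, -940.984], [-0.021, 0.837, 0.547, 667.905], [0.0, 0.0, 0.0, 1.0]]}
{'clock': 0.1, 'joints': array([ 1.14440499e+00,  3.00393658e-01,  1.52147325e+00,  8.50083171e-06,
        1.32071722e+00, -6.65916095e-02]), 'qd': array([ 7.69798699e-05, -2.10058986e-03, -2.19792431e-03, -2.05580619e-03,
        4.05132640e-05,  1.32938767e-03]), 'effort': array([ 1.26858620e-03, -5.32639253e+01, -3.53279471e+01,  7.09134433e-02,
        2.34668230e-02, -2.74412173e-05]), 'eef_pos': array([193.55243898, 514.5817016 , 204.97443121]), 'eef_rot': array([-3.14060393e+00, -7.41906414e-05,  2.78179078e+00]), 'wrist_force': array([0.61461797, 0.11302588, 0.29194073]), 'moment': array([ 0.02226799,  0.00375471, -0.03306648]), 'finger_force': 0.0, 'finger_gap': 94.16391004181563}
```

View pics/top0.png

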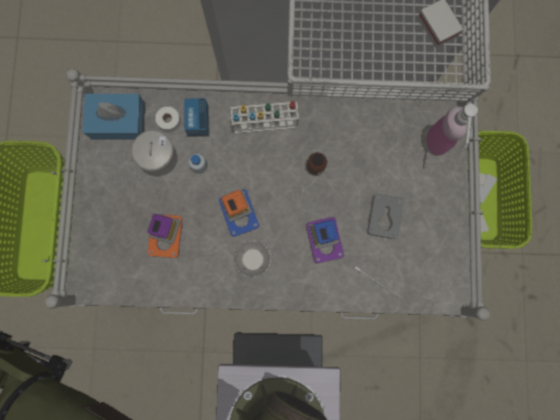

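View pics/side0.png

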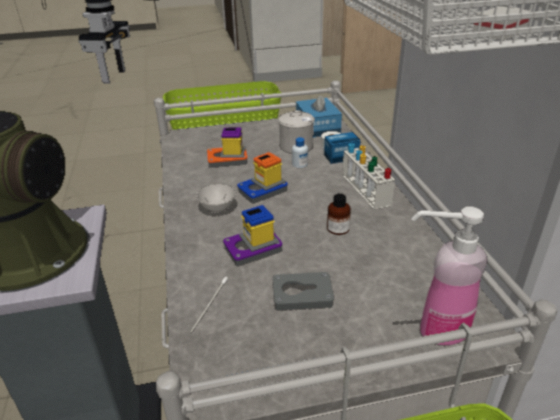

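The top view shows the purple lid on the orange plate (160,228), the orange lid on the blue plate (237,205), and the blue lid on the purple plate (324,234). The grey plate is empty at (386,216). The bowl is at (252,258), the brown bottle at (317,162) and the white bottle at (196,161).

```bash
python3 - <<'E'
import cv2,numpy as np
im=cv2.cvtColor(np.load("top0.npy"),cv2.COLOR_RGB2BGR)
t=[]
for (u,v) in [(163,236),(238,210),(324,238),(386,216)]:
    c=im[v-32:v+32,u-40:u+40]; c=cv2.resize(c,None,fx=5,fy=4.6875,interpolation=cv2.INTER_CUBIC); t.append(c)
    for q in [(0,0)]: pass
cv2.imwrite("pics/mos.png",cv2.convertScaleAbs(np.vstack([np.hstack(t[:2]),np.hstack(t[2:])]),alpha=1.8))
h=cv2.cvtColor(im,cv2.COLOR_BGR2HSV)
for p in [(160,226),(165,250),(235,200),(240,230),(228,215),(324,232),(326,256),(312,240),(375,216),(300,280)]: print(p,h[p[1],p[0]])
E
```

```text
(160, 226) [142 118 102]
(165, 250) [ 10 113 131]
(235, 200) [ 11 164 148]
(240, 230) [112 142 133]
(228, 215) [13 66 93]
(324, 232) [140  14  55]
(326, 256) [141 115 122]
(312, 240) [140  85 105]
(375, 216) [ 60   5 104]
(300, 280) [ 19  17 121]
```

View pics/mos.png

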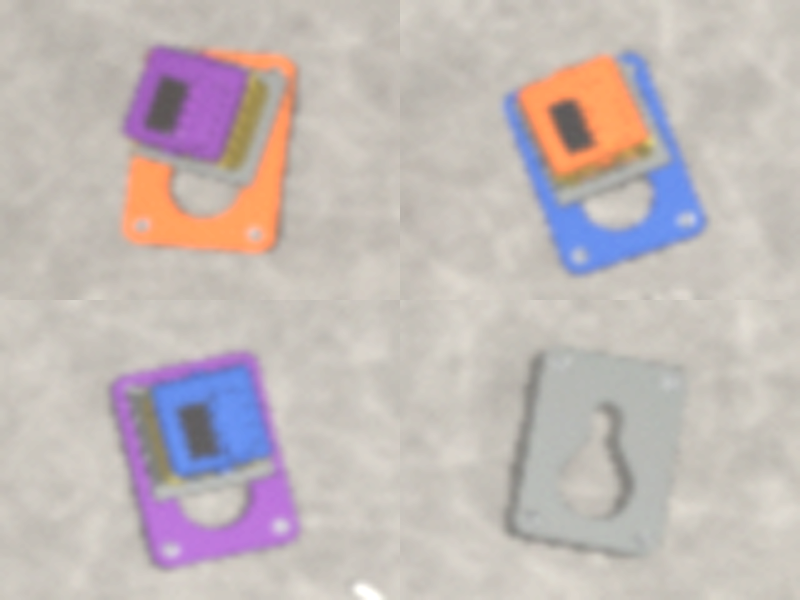

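The crops show each box on the far, narrow end of its plate, with the wide hole visible on the near side. The purple box is turned by about 10 degrees. Next I fit plate rectangles at z=22 and lid rectangles at z=92.

```bash
cat > h.py <<'E'
import cv2,numpy as np
from cell import manip,camera,get_calibration
def ray(n,uv,z):
    c=get_calibration(n);K=c["K"];T=c["cam_to_world"]
    uv=np.atleast_2d(uv).astype(float)
    d=np.stack([(uv[:,0]-K[0,2])/K[0,0],-(uv[:,1]-K[1,2])/K[1,1],-np.ones(len(uv))],1)@T[:3,:3].T
    o=T[:3,3]; return (o+d*((z-o[2])/d[:,2])[:,None])[:,:2]
HUE=dict(purple=(132,152,60),orange=(3,17,95),blue=(104,124,75),grey=None)
def mask(im,col,win,s=4):
    u,v,w=win; c=cv2.resize(im[v-w:v+w,u-w:u+w],None,fx=s,fy=s,interpolation=cv2.INTER_CUBIC)
    h=cv2.cvtColor(c,cv2.COLOR_RGB2HSV)
    if col=='grey': m=cv2.inRange(h,(40,0,60),(110,30,140))
    else: a,b,sat=HUE[col]; m=cv2.inRange(h,(a,sat,60),(b,255,255))
    m=cv2.morphologyEx(m,cv2.MORPH_OPEN,np.ones((5,5)))
    cs,_=cv2.findContours(m,cv2.RETR_EXTERNAL,cv2.CHAIN_APPROX_NONE)
    return [((k[:,0,:]+.5)/s-.5+[u-w,v-w]) for k in sorted(cs,key=cv2.contourArea)[::-1]]
def rect(n,uv,z):
    p=ray(n,uv,z).astype(np.float32)
    (c,sz,a)=cv2.minAreaRect(p); return np.array(c),sz,a,p
def norm(a): # angle in deg mod 90 to (-45,45]
    return (a+45)%90-45
E
python3 - <<'E'
from h import *
im=np.load("top0.npy")
W=dict(orange=(163,236),blue=(238,212),purple=(324,240),grey=(386,216))
for c,(u,v) in W.items():
    for k in mask(im,c,(u,v,32))[:2]:
        r=rect("top",k,22); print("plate",c,r[0].round(1),np.round(r[1],1),round(norm(r[2]),1))
for c,(u,v) in dict(purple=(160,228),orange=(235,204),blue=(324,234)).items():
    for k in mask(im,c,(u,v,17))[:2]:
        r=rect("top",k,92); print("lid",c,r[0].round(1),np.round(r[1],1),round(norm(r[2]),1))
for n,p in dict(gal=(252,258),iod=(317,162),sal=(196,161)).items(): print(n,ray("top",p,40))
E
```

```text
plate orange [479.7 313.2] [ 81.6 112.9] -3.2
plate blue [546.8 120.5] [110.9  79.4] 21.8
plate purple [ 481.7 -111. ] [111.5  80.1] 14.1
plate grey [ 550.3 -273.8] [ 78.  110.5] -8.9
plate grey [ 579.1 -241.5] [2.8 2.7] 0.3
lid purple [496.9 312.2] [51.2 54.7] -15.2
lid orange [561.6 126.4] [59.2 53.4] 26.1
lid blue [ 495.6 -107.6] [55.8 51.8] 15.6
gal [[425.88114961  78.88037042]]
iod [[687.6738709  -85.30417894]]
sal [[679.51669654 238.03199917]]
```

```bash
cat >> h.py <<'E'
def go(x,y,z,yawdeg=None):
    s=manip.read_state();p=s["eef_pos"];a=s["eef_rot"][2]
    t=a if yawdeg is None else np.radians(yawdeg)
    dw=(t-a+np.pi)%(2*np.pi)-np.pi
    R=lambda a:np.array([[np.cos(a),np.sin(a)],[np.sin(a),-np.cos(a)]])
    d=np.array([x,y])-p[:2]
    print("at",p.round(1),"yaw",round(np.degrees(a),1),"rot",s["eef_rot"].round(3)," turn",round(-dw,3),"dz_tool",round(p[2]-z,1),"| before turn",(R(a).T@d).round(1),"after turn",(R(t).T@d).round(1),"F",s["wrist_force"].round(1),"gap",round(s["finger_gap"],1),"t",s["clock"])
E
```

Call:
arm_command --targets '[{"hand": 1,"yaw": 0.135},{"hand": 1,"yaw": 0.135},{"hand": 1,"yaw": 0.135},{"hand": 1,"yaw": 0.135},{"hand": 1,"yaw": 0.135},{"hand": 1,"yaw": 0.135},{"hand": 1,"yaw": 0.135},{"hand": 1}]' --newtons 25

```text
schema error: expected keys hand, x, y, z, yaw
```

Call:
arm_command --targets '[{"hand": 1,"x": -0.0425,"y": 0.0082},{"hand": 1,"x": -0.0425,"y": 0.0082},{"hand": 1,"x": -0.0425,"y": 0.0082},{"hand": 1,"x": -0.0425,"y": 0.0082},{"hand": 1,"x": -0.0425,"y": 0.0082},{"hand": 1,"x": -0.0425,"y": 0.0082},{"hand": 1,"x": -0.0425,"y": 0.0082},{"hand": 1,"x": -0.0425,"y": 0.0082}]'

```text
schema error: expected keys hand, x, y, z, yaw
```

Call:
arm_command --targets '[{"hand": 1,"x": -0.0425,"y": 0.0082},{"hand": 1,"x": -0.0425,"y": 0.0082},{"hand": 1,"x": -0.0425,"y": 0.0082},{"hand": 1,"x": -0.0425,"y": 0.0082},{"hand": 1,"x": -0.0425,"y": 0.0082},{"hand": 1,"x": -0.0425,"y": 0.0082},{"hand": 1,"x": -0.0425,"y": 0.0082},{"hand": 1,"x": -0.0425,"y": 0.0082},{"hand": 1},{"hand": 1}]'

```text
schema error: expected keys hand, x, y, z, yaw
```

```bash
python3 -c "
from h import *
go(495.6,-107.6,39,105)"
```

```text
at [193.6 514.6 205. ] yaw 159.4 rot [-3.141 -0.     2.782]  turn 0.949 dz_tool 166.0 | before turn [-501.8 -476. ] after turn [-679.2  130.7] F [0.6 0.1 0.3] gap 94.2 t 0.1
```

Call:
arm_command --targets '[{"hand": 1,"x": 0,"y": 0,"z": 0,"yaw": 0.1356},{"hand": 1,"x": 0,"y": 0,"z": 0,"yaw": 0.1356},{"hand": 1,"x": 0,"y": 0,"z": 0,"yaw": 0.1356},{"hand": 1,"x": 0,"y": 0,"z": 0,"yaw": 0.1356},{"hand": 1,"x": 0,"y": 0,"z": 0,"yaw": 0.1356},{"hand": 1,"x": 0,"y": 0,"z": 0,"yaw": 0.1356},{"hand": 1,"x": 0,"y": 0,"z": 0,"yaw": 0.1356}]' --newtons 25

```text
clock: 0.8
eef_pos: [193.6, 514.6, 205.1]
eef_rot: [-3.141, 0.001, 1.827]
wrist_force: [-0.4, -0.2, -0.4]
finger_gap: 93.8
finger_force: 0.0
```

Call:
arm_command --targets '[{"hand": 1,"x": -0.0425,"y": 0.0082,"z": 0,"yaw": 0},{"hand": 1,"x": -0.0425,"y": 0.0082,"z": 0,"yaw": 0},{"hand": 1,"x": -0.0425,"y": 0.0082,"z": 0,"yaw": 0},{"hand": 1,"x": -0.0425,"y": 0.0082,"z": 0,"yaw": 0},{"hand": 1,"x": -0.0425,"y": 0.0082,"z": 0,"yaw": 0},{"hand": 1,"x": -0.0425,"y": 0.0082,"z": 0,"yaw": 0},{"hand": 1,"x": -0.0425,"y": 0.0082,"z": 0,"yaw": 0},{"hand": 1,"x": -0.0425,"y": 0.0082,"z": 0,"yaw": 0}]'

```text
clock: 1.6
eef_pos: [345.3, 201.7, 205.4]
eef_rot: [3.142, 0.0, 1.833]
wrist_force: [0.4, 1.3, 0.5]
finger_gap: 93.8
finger_force: 0.0
```

Call:
arm_command --targets '[{"hand": 1,"x": -0.0425,"y": 0.0082,"z": 0,"yaw": 0},{"hand": 1,"x": -0.0425,"y": 0.0082,"z": 0,"yaw": 0},{"hand": 1,"x": -0.0425,"y": 0.0082,"z": 0,"yaw": 0},{"hand": 1,"x": -0.0425,"y": 0.0082,"z": 0,"yaw": 0},{"hand": 1,"x": -0.0425,"y": 0.0082,"z": 0,"yaw": 0},{"hand": 1,"x": -0.0425,"y": 0.0082,"z": 0,"yaw": 0},{"hand": 1,"x": -0.0425,"y": 0.0082,"z": 0,"yaw": 0},{"hand": 1,"x": -0.0425,"y": 0.0082,"z": 0,"yaw": 0},{"hand": 1,"x": 0,"y": 0,"z": 0,"yaw": 0},{"hand": 1,"x": 0,"y": 0,"z": 0,"yaw": 0}]'

```text
clock: 2.6
eef_pos: [496.1, -108.4, 204.8]
eef_rot: [-3.14, -0.001, 1.831]
wrist_force: [0.3, 1.3, 0.3]
finger_gap: 94.0
finger_force: 0.0
```

```bash
python3 -c "
from h import *
go(495.6,-107.6,39,105)"
```

```text
at [ 496.1 -108.4  204.8] yaw 104.9 rot [-3.140e+00 -1.000e-03  1.831e+00]  turn -0.001 dz_tool 165.8 | before turn [ 0.9 -0.3] after turn [ 0.9 -0.3] F [0.3 1.3 0.3] gap 94.0 t 2.6
```

Call:
arm_command --targets '[{"hand": 1,"x": 0.0009,"y": 0,"z": 0.045,"yaw": 0},{"hand": 1,"x": 0,"y": 0,"z": 0.045,"yaw": 0},{"hand": 1,"x": 0,"y": 0,"z": 0.045,"yaw": 0},{"hand": 1,"x": 0,"y": 0,"z": 0.031,"yaw": 0},{"hand": -1,"x": 0,"y": 0,"z": 0,"yaw": 0},{"hand": -1,"x": 0,"y": 0,"z": 0,"yaw": 0},{"hand": -1,"x": 0,"y": 0,"z": 0,"yaw": 0},{"hand": -1,"x": 0,"y": 0,"z": 0,"yaw": 0},{"hand": -1,"x": 0,"y": 0,"z": 0,"yaw": 0},{"hand": -1,"x": 0,"y": 0,"z": 0,"yaw": 0}]' --newtons 25

```text
clock: 3.6
eef_pos: [496.6, -107.3, 40.3]
eef_rot: [3.14, 0.001, 1.833]
wrist_force: [-1.3, 1.4, 6.1]
finger_gap: 52.6
finger_force: 25.0
```

Call:
arm_command --targets '[{"hand": -1,"x": 0,"y": 0,"z": 0,"yaw": 0},{"hand": -1,"x": 0,"y": 0,"z": 0,"yaw": 0},{"hand": -1,"x": 0,"y": 0,"z": -0.003,"yaw": 0},{"hand": -1,"x": 0,"y": 0,"z": 0,"yaw": 0},{"hand": -1,"x": 0,"y": 0,"z": 0,"yaw": 0}]'

```text
clock: 4.1
eef_pos: [496.0, -107.2, 42.4]
eef_rot: [-3.141, -0.0, 1.833]
wrist_force: [-0.8, -0.4, -1.4]
finger_gap: 52.8
finger_force: 25.0
```

```bash
python3 - <<'E'
from h import *
go(462.3,-115.8,42,105)
im=camera("top")
for k in mask(im,"blue",(324,234,17))[:1]: print(len(k),rect("top",k,92)[:3])
a=cv2.resize(cv2.cvtColor(im,cv2.COLOR_RGB2BGR)[195:285,270:390],(800,600),interpolation=cv2.INTER_CUBIC)
b=cv2.resize(cv2.cvtColor(camera("side"),cv2.COLOR_RGB2BGR)[170:280,190:330],(760,600),interpolation=cv2.INTER_CUBIC)
cv2.imwrite("pics/g1.png",cv2.resize(np.hstack([a,b]),(800,310)))
E
```

```text
at [ 496.  -107.2   42.4] yaw 105.0 rot [-3.141 -0.     1.833]  turn 0.0 dz_tool 0.4 | before turn [  0.4 -34.8] after turn [  0.4 -34.8] F [-0.8 -0.4 -1.4] gap 52.8 t 4.1
```

View pics/g1.png

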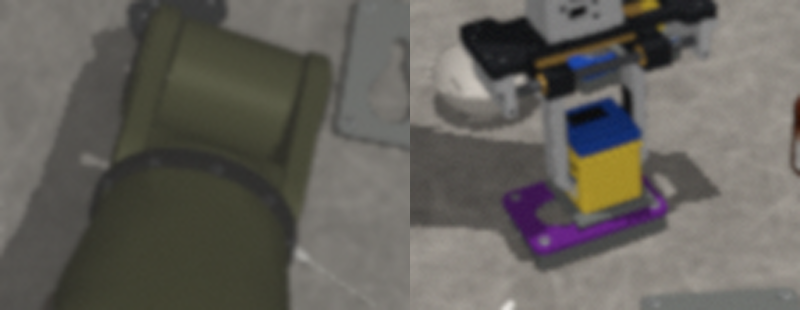

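The side view shows the blue box held by its body between the fingers, upright on the purple plate. Now I slide it to the wide end.

Call:
arm_command --targets '[{"hand": -1,"x": 0,"y": -0.007,"z": 0,"yaw": 0},{"hand": -1,"x": 0,"y": -0.007,"z": 0,"yaw": 0},{"hand": -1,"x": 0,"y": -0.007,"z": 0,"yaw": 0},{"hand": -1,"x": 0,"y": -0.007,"z": 0,"yaw": 0},{"hand": -1,"x": 0,"y": -0.007,"z": 0,"yaw": 0},{"hand": -1,"x": 0,"y": 0,"z": 0,"yaw": 0},{"hand": -1,"x": 0,"y": 0,"z": 0,"yaw": 0}]'

```text
clock: 4.9
eef_pos: [462.4, -116.4, 42.6]
eef_rot: [3.141, 0.0, 1.832]
wrist_force: [0.1, 0.6, 0.2]
finger_gap: 52.6
finger_force: 25.0
```

```bash
python3 -c "
from h import *
go(462.3,-115.8,42,105)"
```

```text
at [ 462.4 -116.4   42.6] yaw 105.0 rot [3.141 0.    1.832]  turn -0.0 dz_tool 0.6 | before turn [0.6 0.1] after turn [0.6 0.1] F [0.1 0.6 0.2] gap 52.6 t 4.9
```

Lifting: 30 mm slowly with a force check, then on up.

Call:
arm_command --targets '[{"hand": -1,"x": 0.0005,"y": 0,"z": -0.006,"yaw": 0},{"hand": -1,"x": 0,"y": 0,"z": -0.006,"yaw": 0},{"hand": -1,"x": 0,"y": 0,"z": -0.006,"yaw": 0},{"hand": -1,"x": 0,"y": 0,"z": -0.006,"yaw": 0},{"hand": -1,"x": 0,"y": 0,"z": -0.006,"yaw": 0},{"hand": -1,"x": 0,"y": 0,"z": 0,"yaw": 0}]'

```text
clock: 5.5
eef_pos: [462.6, -115.9, 73.4]
eef_rot: [3.14, 0.001, 1.833]
wrist_force: [0.3, -0.0, -1.6]
finger_gap: 53.1
finger_force: 25.0
```

```bash
python3 -c "
from h import *
go(530.5,-270.7,150,81)"
```

```text
at [ 462.6 -115.9   73.4] yaw 105.0 rot [3.140e+00 1.000e-03 1.833e+00]  turn 0.419 dz_tool -76.6 | before turn [-167.1   25.5] after turn [-142.3   91.2] F [ 0.3 -0.  -1.6] gap 53.1 t 5.5
```

Call:
arm_command --targets '[{"hand": -1,"x": 0,"y": 0,"z": -0.03,"yaw": 0},{"hand": -1,"x": -0.0334,"y": 0.0051,"z": 0,"yaw": 0},{"hand": -1,"x": -0.0334,"y": 0.0051,"z": 0,"yaw": 0},{"hand": -1,"x": -0.0334,"y": 0.0051,"z": 0,"yaw": 0},{"hand": -1,"x": -0.0334,"y": 0.0051,"z": 0,"yaw": 0},{"hand": -1,"x": -0.0334,"y": 0.0051,"z": 0,"yaw": 0.1},{"hand": -1,"x": 0,"y": 0,"z": 0,"yaw": 0.11},{"hand": -1,"x": 0,"y": 0,"z": 0,"yaw": 0.11},{"hand": -1,"x": 0,"y": 0,"z": 0,"yaw": 0.1},{"hand": -1,"x": 0,"y": 0,"z": 0,"yaw": 0}]'

```text
clock: 6.5
eef_pos: [529.9, -270.5, 102.1]
eef_rot: [-3.141, -0.0, 1.411]
wrist_force: [0.6, 0.4, -1.1]
finger_gap: 52.6
finger_force: 25.0
```

```bash
python3 - <<'E'
from h import *
go(530.5,-270.7,44,81)
a=cv2.cvtColor(camera("side"),cv2.COLOR_RGB2BGR)[180:340,200:400]
cv2.imwrite("pics/g2.png",cv2.resize(a,(700,560),interpolation=cv2.INTER_CUBIC))
E
```

```text
at [ 529.9 -270.5  102.1] yaw 80.8 rot [-3.141 -0.     1.411]  turn -0.003 dz_tool 58.1 | before turn [-0.1  0.6] after turn [-0.1  0.6] F [ 0.6  0.4 -1.1] gap 52.6 t 6.5
```

View pics/g2.png

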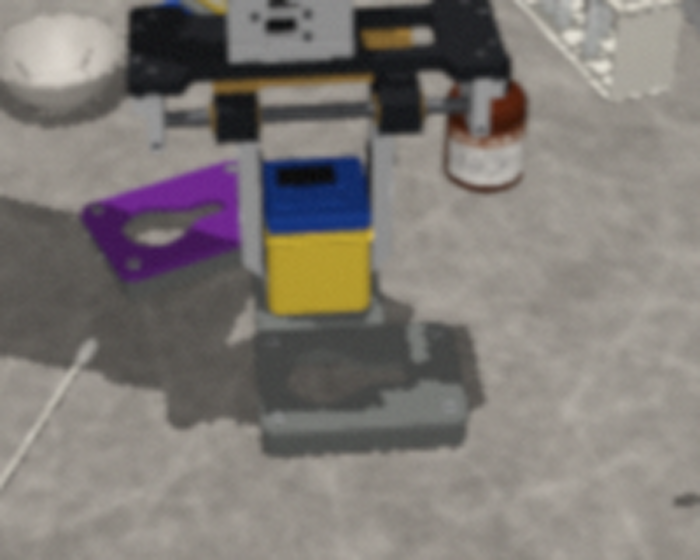

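The side view shows the blue box upright above the grey keyhole's wide end. Lowering now, slowly over the last part.

Call:
arm_command --targets '[{"hand": -1,"x": 0,"y": 0.0006,"z": 0.02,"yaw": 0},{"hand": -1,"x": 0,"y": 0,"z": 0.02,"yaw": 0},{"hand": -1,"x": 0,"y": 0,"z": 0.006,"yaw": 0},{"hand": -1,"x": 0,"y": 0,"z": 0.006,"yaw": 0},{"hand": -1,"x": 0,"y": 0,"z": 0.004,"yaw": 0},{"hand": -1,"x": 0,"y": 0,"z": 0.004,"yaw": 0},{"hand": -1,"x": 0,"y": 0,"z": 0,"yaw": 0},{"hand": -1,"x": 0,"y": 0,"z": 0,"yaw": 0}]'

```text
clock: 7.35
eef_pos: [530.8, -270.7, 42.8]
eef_rot: [3.141, 0.0, 1.413]
wrist_force: [-0.5, -0.7, -2.2]
finger_gap: 52.9
finger_force: 25.0
```

Call:
arm_command --targets '[{"hand": -1,"x": 0,"y": 0,"z": 0.002,"yaw": 0},{"hand": -1,"x": 0,"y": 0,"z": 0,"yaw": 0},{"hand": 1,"x": 0,"y": 0,"z": 0,"yaw": 0},{"hand": 1,"x": 0,"y": 0,"z": 0,"yaw": 0},{"hand": 1,"x": 0,"y": 0,"z": 0,"yaw": 0},{"hand": 1,"x": 0,"y": 0,"z": 0,"yaw": 0},{"hand": 1,"x": 0,"y": 0,"z": 0,"yaw": 0},{"hand": 1,"x": 0,"y": 0,"z": 0,"yaw": 0}]'

```text
clock: 8.15
eef_pos: [530.7, -270.6, 40.5]
eef_rot: [3.142, 0.0, 1.413]
wrist_force: [0.0, 0.6, -0.2]
finger_gap: 93.4
finger_force: 0.0
```

Call:
arm_command --targets '[{"hand": 1,"x": 0,"y": 0,"z": -0.04,"yaw": 0},{"hand": 1,"x": 0,"y": 0,"z": -0.045,"yaw": 0},{"hand": 1,"x": 0,"y": 0,"z": -0.045,"yaw": 0},{"hand": 1,"x": 0,"y": 0,"z": 0,"yaw": 0}]'

```text
clock: 8.55
eef_pos: [532.6, -271.7, 177.0]
eef_rot: [3.132, 0.004, 1.413]
wrist_force: [1.8, -0.3, -0.5]
finger_gap: 94.3
finger_force: 0.0
```

```bash
python3 - <<'E'
from h import *
go(496.9,312.2,170,-15.2+90)
im=camera("side")
a=cv2.cvtColor(im,cv2.COLOR_RGB2BGR)[180:340,200:400]
cv2.imwrite("pics/g3.png",cv2.resize(a,(500,400),interpolation=cv2.INTER_CUBIC))
E
```

```text
at [ 532.6 -271.7  177. ] yaw 80.9 rot [3.132 0.004 1.413]  turn 0.107 dz_tool 7.0 | before turn [ 571.  -127.3] after turn [ 554.1 -187.6] F [ 1.8 -0.3 -0.5] gap 94.3 t 8.55
```

View pics/g3.png

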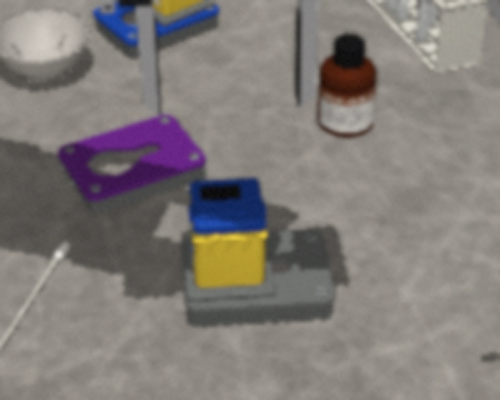

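The blue box stands upright in the grey plate's wide end. On to the purple box.

Call:
arm_command --targets '[{"hand": 1,"x": 0,"y": 0,"z": 0,"yaw": 0.077},{"hand": 1,"x": 0.043,"y": -0.013,"z": 0,"yaw": 0},{"hand": 1,"x": 0.043,"y": -0.013,"z": 0,"yaw": 0},{"hand": 1,"x": 0.043,"y": -0.013,"z": 0,"yaw": 0},{"hand": 1,"x": 0.043,"y": -0.013,"z": 0,"yaw": 0},{"hand": 1,"x": 0.043,"y": -0.013,"z": 0,"yaw": 0},{"hand": 1,"x": 0.043,"y": -0.013,"z": 0,"yaw": 0},{"hand": 1,"x": 0.043,"y": -0.013,"z": 0,"yaw": 0},{"hand": 1,"x": 0.043,"y": -0.013,"z": 0,"yaw": 0}]'

```text
clock: 9.5
eef_pos: [508.7, 89.9, 169.1]
eef_rot: [-3.14, 0.001, 1.336]
wrist_force: [1.2, -0.2, 0.7]
finger_gap: 94.2
finger_force: 0.0
```

Call:
arm_command --targets '[{"hand": 1,"x": 0.043,"y": -0.013,"z": 0,"yaw": 0},{"hand": 1,"x": 0.043,"y": -0.013,"z": 0,"yaw": 0},{"hand": 1,"x": 0.043,"y": -0.013,"z": 0,"yaw": 0},{"hand": 1,"x": 0.043,"y": -0.013,"z": 0,"yaw": 0},{"hand": 1,"x": 0.043,"y": -0.013,"z": 0,"yaw": 0},{"hand": 1,"x": 0,"y": 0,"z": 0,"yaw": 0},{"hand": 1,"x": 0,"y": 0,"z": 0,"yaw": 0}]'

```text
clock: 10.2
eef_pos: [495.8, 312.7, 168.8]
eef_rot: [-3.14, 0.002, 1.337]
wrist_force: [0.2, -0.0, 0.2]
finger_gap: 93.9
finger_force: 0.0
```

```bash
python3 -c "
from h import *
go(496.9,312.2,39,76.5)"
```

```text
at [495.8 312.7 168.8] yaw 76.6 rot [-3.140e+00  2.000e-03  1.337e+00]  turn 0.002 dz_tool 129.8 | before turn [-0.2  1.2] after turn [-0.2  1.2] F [ 0.2 -0.   0.2] gap 93.9 t 10.2
```

Call:
arm_command --targets '[{"hand": 1,"x": 0,"y": 0.001,"z": 0.04,"yaw": 0},{"hand": 1,"x": 0,"y": 0,"z": 0.045,"yaw": 0},{"hand": 1,"x": 0,"y": 0,"z": 0.044,"yaw": 0},{"hand": 1,"x": 0,"y": 0,"z": 0,"yaw": 0},{"hand": -1,"x": 0,"y": 0,"z": 0,"yaw": 0},{"hand": -1,"x": 0,"y": 0,"z": 0,"yaw": 0},{"hand": -1,"x": 0,"y": 0,"z": 0,"yaw": 0},{"hand": -1,"x": 0,"y": 0,"z": 0,"yaw": 0},{"hand": -1,"x": 0,"y": 0,"z": 0,"yaw": 0},{"hand": -1,"x": 0,"y": 0,"z": 0,"yaw": 0}]'

```text
clock: 11.2
eef_pos: [497.9, 312.3, 42.1]
eef_rot: [3.141, -0.001, 1.336]
wrist_force: [-0.7, -1.4, 4.9]
finger_gap: 52.8
finger_force: 24.9
```

Call:
arm_command --targets '[{"hand": -1,"x": 0,"y": 0,"z": 0,"yaw": 0},{"hand": -1,"x": 0,"y": 0,"z": -0.003,"yaw": 0},{"hand": -1,"x": 0,"y": 0,"z": 0,"yaw": -0.06},{"hand": -1,"x": 0,"y": 0,"z": 0,"yaw": -0.06},{"hand": -1,"x": 0,"y": 0,"z": 0,"yaw": -0.06},{"hand": -1,"x": 0,"y": 0,"z": 0,"yaw": 0}]'

```text
clock: 11.8
eef_pos: [497.3, 312.1, 44.2]
eef_rot: [-3.141, 0.0, 1.517]
wrist_force: [-0.4, -0.2, -2.2]
finger_gap: 52.9
finger_force: 24.9
```

```bash
python3 -c "
from h import *
go(459.8,314.3,42,86.8)"
```

```text
at [497.3 312.1  44.2] yaw 86.9 rot [-3.141  0.     1.517]  turn 0.002 dz_tool 2.2 | before turn [  0.2 -37.6] after turn [  0.1 -37.6] F [-0.4 -0.2 -2.2] gap 52.9 t 11.8
```

Call:
arm_command --targets '[{"hand": -1,"x": 0,"y": -0.0075,"z": 0,"yaw": 0},{"hand": -1,"x": 0,"y": -0.0075,"z": 0,"yaw": 0},{"hand": -1,"x": 0,"y": -0.0075,"z": 0,"yaw": 0},{"hand": -1,"x": 0,"y": -0.0075,"z": 0,"yaw": 0},{"hand": -1,"x": 0,"y": -0.0075,"z": 0,"yaw": 0},{"hand": -1,"x": 0,"y": 0,"z": 0,"yaw": 0},{"hand": -1,"x": 0,"y": 0,"z": 0,"yaw": 0}]'

```text
clock: 12.5
eef_pos: [460.1, 314.3, 44.6]
eef_rot: [3.141, -0.0, 1.516]
wrist_force: [0.3, -0.8, -1.9]
finger_gap: 52.7
finger_force: 24.9
```

```bash
python3 -c "
from h import *
go(459.8,314.3,42,86.8)"
```

```text
at [460.1 314.3  44.6] yaw 86.8 rot [ 3.141 -0.     1.516]  turn 0.001 dz_tool 2.6 | before turn [-0.  -0.3] after turn [-0.  -0.3] F [ 0.3 -0.8 -1.9] gap 52.7 t 12.5
```

Call:
arm_command --targets '[{"hand": -1,"x": 0,"y": 0,"z": -0.006,"yaw": 0},{"hand": -1,"x": 0,"y": 0,"z": -0.006,"yaw": 0},{"hand": -1,"x": 0,"y": 0,"z": -0.006,"yaw": 0},{"hand": -1,"x": 0,"y": 0,"z": -0.006,"yaw": 0},{"hand": -1,"x": 0,"y": 0,"z": -0.006,"yaw": 0},{"hand": -1,"x": 0,"y": 0,"z": 0,"yaw": 0}]'

```text
clock: 13.1
eef_pos: [460.5, 314.5, 75.5]
eef_rot: [3.14, -0.001, 1.516]
wrist_force: [0.1, -0.2, -3.1]
finger_gap: 52.6
finger_force: 24.9
```

```bash
python3 -c "
from h import *
go(462.3,-115.8,150,104.1)"
```

```text
at [460.5 314.5  75.5] yaw 86.8 rot [ 3.140e+00 -1.000e-03  1.516e+00]  turn -0.301 dz_tool -74.5 | before turn [-429.5   25.5] after turn [-417.7 -103.1] F [ 0.1 -0.2 -3.1] gap 52.6 t 13.1
```

Call:
arm_command --targets '[{"hand": -1,"x": 0,"y": 0,"z": -0.025,"yaw": -0.1},{"hand": -1,"x": 0,"y": 0,"z": -0.025,"yaw": -0.1},{"hand": -1,"x": 0,"y": 0,"z": -0.025,"yaw": -0.1},{"hand": -1,"x": -0.038,"y": -0.0094,"z": 0,"yaw": 0},{"hand": -1,"x": -0.038,"y": -0.0094,"z": 0,"yaw": 0},{"hand": -1,"x": -0.038,"y": -0.0094,"z": 0,"yaw": 0},{"hand": -1,"x": -0.038,"y": -0.0094,"z": 0,"yaw": 0},{"hand": -1,"x": -0.038,"y": -0.0094,"z": 0,"yaw": 0},{"hand": -1,"x": -0.038,"y": -0.0094,"z": 0,"yaw": 0}]'

```text
clock: 14.0
eef_pos: [460.3, 77.9, 149.5]
eef_rot: [3.141, 0.0, 1.816]
wrist_force: [1.2, 0.1, -2.7]
finger_gap: 52.9
finger_force: 25.0
```

Call:
arm_command --targets '[{"hand": -1,"x": -0.038,"y": -0.0094,"z": 0,"yaw": 0},{"hand": -1,"x": -0.038,"y": -0.0094,"z": 0,"yaw": 0},{"hand": -1,"x": -0.038,"y": -0.0094,"z": 0,"yaw": 0},{"hand": -1,"x": -0.038,"y": -0.0094,"z": 0,"yaw": 0},{"hand": -1,"x": -0.038,"y": -0.0094,"z": 0,"yaw": 0},{"hand": -1,"x": 0,"y": 0,"z": 0,"yaw": 0},{"hand": -1,"x": 0,"y": 0,"z": 0,"yaw": 0}]'

```text
clock: 14.7
eef_pos: [460.9, -116.7, 149.2]
eef_rot: [-3.141, -0.0, 1.814]
wrist_force: [0.6, -0.2, -2.6]
finger_gap: 53.2
finger_force: 25.0
```

```bash
python3 - <<'E'
from h import *
go(462.3,-115.8,44,104.1)
a=cv2.cvtColor(camera("side"),cv2.COLOR_RGB2BGR)[120:280,170:370]
cv2.imwrite("pics/g4.png",cv2.resize(a,(500,400),interpolation=cv2.INTER_CUBIC))
E
```

```text
at [ 460.9 -116.7  149.2] yaw 103.9 rot [-3.141 -0.     1.814]  turn -0.003 dz_tool 105.2 | before turn [0.5 1.6] after turn [0.5 1.6] F [ 0.6 -0.2 -2.6] gap 53.2 t 14.7
```

View pics/g4.png

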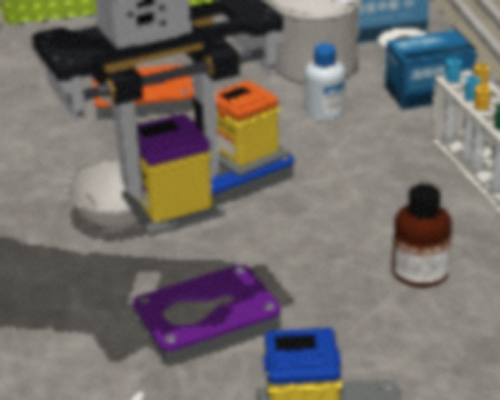

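The purple box is held upright above the purple plate. Lowering it into the wide end.

Call:
arm_command --targets '[{"hand": -1,"x": 0.0005,"y": 0.0015,"z": 0.045,"yaw": 0},{"hand": -1,"x": 0,"y": 0,"z": 0.03,"yaw": 0},{"hand": -1,"x": 0,"y": 0,"z": 0.01,"yaw": 0},{"hand": -1,"x": 0,"y": 0,"z": 0.006,"yaw": 0},{"hand": -1,"x": 0,"y": 0,"z": 0.006,"yaw": 0},{"hand": -1,"x": 0,"y": 0,"z": 0.004,"yaw": 0},{"hand": -1,"x": 0,"y": 0,"z": 0.004,"yaw": 0},{"hand": -1,"x": 0,"y": 0,"z": 0,"yaw": 0},{"hand": -1,"x": 0,"y": 0,"z": 0,"yaw": 0}]'

```text
clock: 15.65
eef_pos: [462.6, -115.6, 44.8]
eef_rot: [3.141, 0.0, 1.816]
wrist_force: [0.9, 0.0, -1.5]
finger_gap: 52.8
finger_force: 25.0
```

```bash
python3 -c "
from h import *
go(503,-105.6,44,104.1)"
```

```text
at [ 462.6 -115.6   44.8] yaw 104.0 rot [3.141 0.    1.816]  turn -0.001 dz_tool 0.8 | before turn [-0.1 41.6] after turn [-0.1 41.6] F [ 0.9  0.  -1.5] gap 52.8 t 15.65
```

Call:
arm_command --targets '[{"hand": -1,"x": 0,"y": 0.007,"z": 0,"yaw": 0},{"hand": -1,"x": 0,"y": 0.007,"z": 0,"yaw": 0},{"hand": -1,"x": 0,"y": 0.007,"z": 0,"yaw": 0},{"hand": -1,"x": 0,"y": 0.007,"z": 0,"yaw": 0},{"hand": -1,"x": 0,"y": 0.006,"z": 0,"yaw": 0},{"hand": -1,"x": 0,"y": 0.004,"z": 0,"yaw": 0},{"hand": -1,"x": 0,"y": 0.002,"z": 0,"yaw": 0},{"hand": -1,"x": 0,"y": 0,"z": 0,"yaw": 0},{"hand": -1,"x": 0,"y": 0,"z": 0,"yaw": 0}]'

```text
clock: 16.55
eef_pos: [501.1, -105.9, 44.4]
eef_rot: [-3.141, -0.0, 1.816]
wrist_force: [-0.3, -0.3, -2.6]
finger_gap: 52.9
finger_force: 25.0
```

Call:
arm_command --targets '[{"hand": -1,"x": 0,"y": 0.0015,"z": 0,"yaw": 0},{"hand": -1,"x": 0,"y": 0,"z": 0,"yaw": 0}]'

```text
clock: 16.75
eef_pos: [502.8, -105.5, 44.5]
eef_rot: [3.141, 0.0, 1.815]
wrist_force: [-0.3, 0.7, -2.3]
finger_gap: 52.9
finger_force: 25.0
```

Call:
arm_command --targets '[{"hand": -1,"x": 0,"y": 0.0015,"z": 0,"yaw": 0},{"hand": -1,"x": 0,"y": 0,"z": 0,"yaw": 0}]'

```text
clock: 16.95
eef_pos: [504.3, -105.1, 44.5]
eef_rot: [3.141, 0.0, 1.816]
wrist_force: [0.3, 0.3, -2.0]
finger_gap: 52.8
finger_force: 25.0
```

Call:
arm_command --targets '[{"hand": -1,"x": 0,"y": 0.001,"z": 0,"yaw": 0},{"hand": -1,"x": 0,"y": 0,"z": 0,"yaw": 0}]'

```text
clock: 17.15
eef_pos: [504.9, -104.9, 44.4]
eef_rot: [-3.141, -0.0, 1.816]
wrist_force: [-3.1, -0.4, -0.6]
finger_gap: 52.6
finger_force: 25.0
```

End contact felt. Lower, release, rise.

Call:
arm_command --targets '[{"hand": -1,"x": 0,"y": 0,"z": 0.0025,"yaw": 0},{"hand": -1,"x": 0,"y": 0,"z": 0,"yaw": 0},{"hand": 1,"x": 0,"y": 0,"z": 0,"yaw": 0},{"hand": 1,"x": 0,"y": 0,"z": 0,"yaw": 0},{"hand": 1,"x": 0,"y": 0,"z": 0,"yaw": 0},{"hand": 1,"x": 0,"y": 0,"z": 0,"yaw": 0},{"hand": 1,"x": 0,"y": 0,"z": 0,"yaw": 0},{"hand": 1,"x": 0,"y": 0,"z": 0,"yaw": 0}]'

```text
clock: 17.95
eef_pos: [505.2, -104.9, 41.9]
eef_rot: [3.141, 0.0, 1.816]
wrist_force: [-0.2, -0.2, 0.3]
finger_gap: 93.3
finger_force: 0.0
```

Call:
arm_command --targets '[{"hand": 1,"x": 0,"y": 0,"z": -0.04,"yaw": 0},{"hand": 1,"x": 0,"y": 0,"z": -0.045,"yaw": 0},{"hand": 1,"x": 0,"y": 0,"z": -0.045,"yaw": 0},{"hand": 1,"x": 0,"y": 0,"z": 0,"yaw": 0},{"hand": 1,"x": 0,"y": 0,"z": 0,"yaw": 0}]'

```text
clock: 18.45
eef_pos: [505.3, -104.9, 172.4]
eef_rot: [3.14, 0.001, 1.816]
wrist_force: [0.4, 0.3, -1.9]
finger_gap: 94.1
finger_force: 0.0
```

```bash
python3 - <<'E'
from h import *
go(561.6,126.4,39,114)
im=camera("top")
for k in mask(im,"orange",(235,204,20))[:3]:
    r=rect("top",k,92); print("lid orange",r[0].round(1),np.round(r[1],1),round(norm(r[2]),1))
im=camera("side"); a=cv2.cvtColor(im,cv2.COLOR_RGB2BGR)[120:280,170:370]
cv2.imwrite("pics/g5.png",cv2.resize(a,(500,400),interpolation=cv2.INTER_CUBIC))
E
```

```text
at [ 505.3 -104.9  172.4] yaw 104.0 rot [3.140e+00 1.000e-03 1.816e+00]  turn -0.174 dz_tool 133.4 | before turn [210.8 110.7] after turn [188.4 145.5] F [ 0.4  0.3 -1.9] gap 94.1 t 18.45
lid orange [561.7 126.4] [59.1 53.4] 26.1
```

View pics/g5.png

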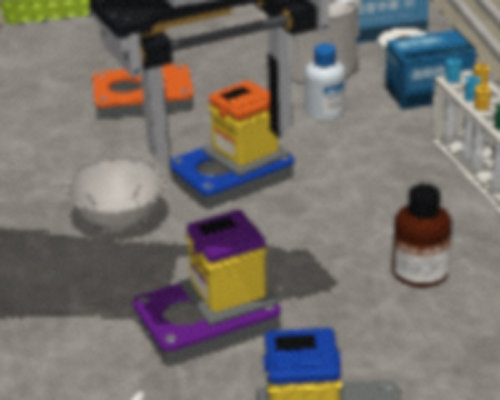

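The purple box is docked upright on the purple plate and fully released. On to the orange box.

Call:
arm_command --targets '[{"hand": 1,"x": 0,"y": 0,"z": 0,"yaw": -0.087},{"hand": 1,"x": 0,"y": 0,"z": 0,"yaw": -0.087},{"hand": 1,"x": 0.0314,"y": 0.0246,"z": 0,"yaw": 0},{"hand": 1,"x": 0.0314,"y": 0.0246,"z": 0,"yaw": 0},{"hand": 1,"x": 0.0314,"y": 0.0246,"z": 0,"yaw": 0},{"hand": 1,"x": 0.0314,"y": 0.0246,"z": 0,"yaw": 0},{"hand": 1,"x": 0.0314,"y": 0.0246,"z": 0,"yaw": 0},{"hand": 1,"x": 0.0314,"y": 0.0246,"z": 0,"yaw": 0},{"hand": 1,"x": 0,"y": 0,"z": 0,"yaw": 0},{"hand": 1,"x": 0,"y": 0,"z": 0,"yaw": 0}]'

```text
clock: 19.55
eef_pos: [562.8, 127.6, 170.2]
eef_rot: [-3.139, -0.001, 1.991]
wrist_force: [-0.3, 0.0, 0.4]
finger_gap: 93.9
finger_force: 0.0
```

```bash
python3 - <<'E'
from h import *
go(563.5,127.3,39,114)
E
```

```text
at [562.8 127.6 170.2] yaw 114.1 rot [-3.139e+00 -1.000e-03  1.991e+00]  turn 0.001 dz_tool 131.2 | before turn [-0.6  0.6] after turn [-0.6  0.6] F [-0.3  0.   0.4] gap 93.9 t 19.55
```

Descend, grip, lift 3 mm, and turn to the plate's yaw (21.8+90).

Call:
arm_command --targets '[{"hand": 1,"x": -0.0006,"y": 0.0006,"z": 0.042,"yaw": 0},{"hand": 1,"x": 0,"y": 0,"z": 0.045,"yaw": 0},{"hand": 1,"x": 0,"y": 0,"z": 0.044,"yaw": 0},{"hand": 1,"x": 0,"y": 0,"z": 0,"yaw": 0},{"hand": -1,"x": 0,"y": 0,"z": 0,"yaw": 0},{"hand": -1,"x": 0,"y": 0,"z": 0,"yaw": 0},{"hand": -1,"x": 0,"y": 0,"z": 0,"yaw": 0},{"hand": -1,"x": 0,"y": 0,"z": 0,"yaw": 0},{"hand": -1,"x": 0,"y": 0,"z": 0,"yaw": 0},{"hand": -1,"x": 0,"y": 0,"z": 0,"yaw": 0}]'

```text
clock: 20.55
eef_pos: [564.4, 127.0, 41.6]
eef_rot: [3.141, 0.0, 1.99]
wrist_force: [-1.4, 0.5, 3.9]
finger_gap: 53.2
finger_force: 24.9
```

Call:
arm_command --targets '[{"hand": -1,"x": 0,"y": 0,"z": 0,"yaw": 0},{"hand": -1,"x": 0,"y": 0,"z": -0.003,"yaw": 0},{"hand": -1,"x": 0,"y": 0,"z": 0,"yaw": 0.04},{"hand": -1,"x": 0,"y": 0,"z": 0,"yaw": 0}]'

```text
clock: 20.95
eef_pos: [564.0, 127.0, 43.9]
eef_rot: [-3.141, -0.0, 1.949]
wrist_force: [0.2, -0.6, -1.7]
finger_gap: 52.8
finger_force: 24.9
```

```bash
python3 -c "
from h import *
go(528.2,113.1,42,111.8)"
```

```text
at [564.  127.   43.9] yaw 111.7 rot [-3.141 -0.     1.949]  turn -0.002 dz_tool 1.9 | before turn [  0.3 -38.4] after turn [  0.4 -38.4] F [ 0.2 -0.6 -1.7] gap 52.8 t 20.95
```

Call:
arm_command --targets '[{"hand": -1,"x": 0,"y": -0.0075,"z": 0,"yaw": 0},{"hand": -1,"x": 0,"y": -0.0075,"z": 0,"yaw": 0},{"hand": -1,"x": 0,"y": -0.0075,"z": 0,"yaw": 0},{"hand": -1,"x": 0,"y": -0.0075,"z": 0,"yaw": 0},{"hand": -1,"x": 0,"y": -0.0075,"z": 0,"yaw": 0},{"hand": -1,"x": 0,"y": 0,"z": 0,"yaw": 0},{"hand": -1,"x": 0,"y": 0,"z": 0,"yaw": 0}]'

```text
clock: 21.65
eef_pos: [529.4, 113.1, 44.2]
eef_rot: [3.141, 0.0, 1.95]
wrist_force: [0.1, 0.5, -1.4]
finger_gap: 52.8
finger_force: 24.9
```

Call:
arm_command --targets '[{"hand": -1,"x": 0,"y": 0,"z": -0.006,"yaw": 0},{"hand": -1,"x": 0,"y": 0,"z": -0.006,"yaw": 0},{"hand": -1,"x": 0,"y": 0,"z": -0.006,"yaw": 0},{"hand": -1,"x": 0,"y": 0,"z": -0.006,"yaw": 0},{"hand": -1,"x": 0,"y": 0,"z": -0.006,"yaw": 0},{"hand": -1,"x": 0,"y": 0,"z": 0,"yaw": 0}]'

```text
clock: 22.25
eef_pos: [529.7, 113.2, 75.0]
eef_rot: [3.14, 0.0, 1.95]
wrist_force: [0.0, -0.4, -1.9]
finger_gap: 52.9
finger_force: 24.9
```

```bash
python3 -c "
from h import *
go(460.3,314.3,110,86.8)"
```

```text
at [529.7 113.2  75. ] yaw 111.7 rot [3.14 0.   1.95]  turn 0.435 dz_tool -35.0 | before turn [212.5   9.9] after turn [196.9 -80.5] F [ 0.  -0.4 -1.9] gap 52.9 t 22.25
```

Call:
arm_command --targets '[{"hand": -1,"x": 0,"y": 0,"z": -0.03,"yaw": 0},{"hand": -1,"x": 0.0425,"y": 0.002,"z": 0,"yaw": 0},{"hand": -1,"x": 0.0425,"y": 0.002,"z": 0,"yaw": 0},{"hand": -1,"x": 0.0425,"y": 0.002,"z": 0,"yaw": 0},{"hand": -1,"x": 0.0425,"y": 0.002,"z": 0,"yaw": 0},{"hand": -1,"x": 0.0425,"y": 0.002,"z": 0,"yaw": 0},{"hand": -1,"x": 0,"y": 0,"z": 0,"yaw": 0.145},{"hand": -1,"x": 0,"y": 0,"z": 0,"yaw": 0.145},{"hand": -1,"x": 0,"y": 0,"z": 0,"yaw": 0.145},{"hand": -1,"x": 0,"y": 0,"z": 0,"yaw": 0}]'

```text
clock: 23.25
eef_pos: [459.8, 314.3, 103.7]
eef_rot: [-3.141, 0.0, 1.512]
wrist_force: [-0.1, 0.1, -1.0]
finger_gap: 53.0
finger_force: 24.9
```

```bash
python3 - <<'E'
from h import *
go(460.3,314.3,44,86.8)
E
```

```text
at [459.8 314.3 103.7] yaw 86.7 rot [-3.141  0.     1.512]  turn -0.003 dz_tool 59.7 | before turn [0.  0.5] after turn [0.  0.5] F [-0.1  0.1 -1. ] gap 53.0 t 23.25
```

Call:
arm_command --targets '[{"hand": -1,"x": 0,"y": 0.0005,"z": 0.03,"yaw": 0},{"hand": -1,"x": 0,"y": 0,"z": 0.01,"yaw": 0},{"hand": -1,"x": 0,"y": 0,"z": 0.006,"yaw": 0},{"hand": -1,"x": 0,"y": 0,"z": 0.006,"yaw": 0},{"hand": -1,"x": 0,"y": 0,"z": 0.004,"yaw": 0},{"hand": -1,"x": 0,"y": 0,"z": 0.0035,"yaw": 0},{"hand": -1,"x": 0,"y": 0,"z": 0,"yaw": 0},{"hand": -1,"x": 0,"y": 0,"z": 0,"yaw": 0}]'

```text
clock: 24.05
eef_pos: [460.6, 314.3, 44.7]
eef_rot: [3.141, -0.0, 1.515]
wrist_force: [1.1, 0.2, -0.9]
finger_gap: 53.0
finger_force: 24.9
```

Call:
arm_command --targets '[{"hand": -1,"x": 0,"y": 0.007,"z": 0,"yaw": 0},{"hand": -1,"x": 0,"y": 0.007,"z": 0,"yaw": 0},{"hand": -1,"x": 0,"y": 0.007,"z": 0,"yaw": 0},{"hand": -1,"x": 0,"y": 0.007,"z": 0,"yaw": 0},{"hand": -1,"x": 0,"y": 0.006,"z": 0,"yaw": 0},{"hand": -1,"x": 0,"y": 0.004,"z": 0,"yaw": 0},{"hand": -1,"x": 0,"y": 0.002,"z": 0,"yaw": 0},{"hand": -1,"x": 0,"y": 0,"z": 0,"yaw": 0},{"hand": -1,"x": 0,"y": 0,"z": 0,"yaw": 0}]'

```text
clock: 24.95
eef_pos: [500.3, 312.0, 44.4]
eef_rot: [-3.141, 0.0, 1.515]
wrist_force: [0.2, 0.7, -1.6]
finger_gap: 53.0
finger_force: 24.9
```

Call:
arm_command --targets '[{"hand": -1,"x": 0,"y": 0.001,"z": 0,"yaw": 0},{"hand": -1,"x": 0,"y": 0,"z": 0,"yaw": 0}]'

```text
clock: 25.15
eef_pos: [501.4, 312.0, 44.5]
eef_rot: [3.142, -0.0, 1.515]
wrist_force: [-0.3, 0.2, -2.0]
finger_gap: 52.6
finger_force: 24.9
```

Call:
arm_command --targets '[{"hand": -1,"x": 0,"y": 0.001,"z": 0,"yaw": 0},{"hand": -1,"x": 0,"y": 0,"z": 0,"yaw": 0}]'

```text
clock: 25.35
eef_pos: [502.5, 311.8, 44.5]
eef_rot: [3.142, -0.0, 1.515]
wrist_force: [0.3, -0.5, -0.4]
finger_gap: 52.5
finger_force: 24.9
```

Call:
arm_command --targets '[{"hand": -1,"x": 0,"y": 0.001,"z": 0,"yaw": 0},{"hand": -1,"x": 0,"y": 0,"z": 0,"yaw": 0}]'

```text
clock: 25.55
eef_pos: [503.5, 311.8, 44.5]
eef_rot: [3.142, -0.0, 1.515]
wrist_force: [0.4, -0.3, -1.4]
finger_gap: 53.0
finger_force: 24.9
```

Call:
arm_command --targets '[{"hand": -1,"x": 0,"y": 0.001,"z": 0,"yaw": 0},{"hand": -1,"x": 0,"y": 0,"z": 0,"yaw": 0}]'

```text
clock: 25.75
eef_pos: [504.0, 311.8, 44.3]
eef_rot: [-3.14, 0.0, 1.515]
wrist_force: [-2.9, -0.2, -0.4]
finger_gap: 52.9
finger_force: 24.9
```

End contact again, same signature. Release and rise.

Call:
arm_command --targets '[{"hand": -1,"x": 0,"y": 0,"z": 0.0025,"yaw": 0},{"hand": -1,"x": 0,"y": 0,"z": 0,"yaw": 0},{"hand": 1,"x": 0,"y": 0,"z": 0,"yaw": 0},{"hand": 1,"x": 0,"y": 0,"z": 0,"yaw": 0},{"hand": 1,"x": 0,"y": 0,"z": 0,"yaw": 0},{"hand": 1,"x": 0,"y": 0,"z": 0,"yaw": 0},{"hand": 1,"x": 0,"y": 0,"z": 0,"yaw": 0},{"hand": 1,"x": 0,"y": 0,"z": 0,"yaw": 0}]'

```text
clock: 26.55
eef_pos: [504.5, 311.7, 42.0]
eef_rot: [3.142, -0.0, 1.515]
wrist_force: [-0.3, 0.8, -0.5]
finger_gap: 93.4
finger_force: 0.0
```

Call:
arm_command --targets '[{"hand": 1,"x": 0,"y": 0,"z": -0.04,"yaw": 0},{"hand": 1,"x": 0,"y": 0,"z": -0.045,"yaw": 0},{"hand": 1,"x": 0,"y": 0,"z": -0.045,"yaw": 0},{"hand": 1,"x": 0,"y": 0,"z": 0,"yaw": 0},{"hand": 1,"x": 0,"y": 0,"z": 0,"yaw": 0}]'

```text
clock: 27.05
eef_pos: [504.6, 311.8, 172.5]
eef_rot: [3.14, -0.001, 1.515]
wrist_force: [-1.4, -0.2, -1.1]
finger_gap: 94.2
finger_force: 0.0
```

```bash
python3 - <<'E'
from h import *
im=camera("top")
for k in mask(im,"blue",(384,222,26))[:1]:
    r=rect("top",k,92); print("lid blue",r[0].round(1),np.round(r[1],1),round(norm(r[2]),1))
go(530.7,-270.6,39,81)
E
```

```text
lid blue [ 527.6 -270.2] [52.  56.5] -8.6
at [504.1 311.6 171.1] yaw 86.8 rot [-3.141e+00  1.000e-03  1.515e+00]  turn 0.101 dz_tool 132.1 | before turn [-579.7   59.3] after turn [-570.8  117.3] F [ 0.2 -0.8 -0.8] gap 94.1 t 27.1
```

Call:
arm_command --targets '[{"hand": 1,"x": 0,"y": 0,"z": 0,"yaw": 0.101},{"hand": 1,"x": -0.0408,"y": 0.0083,"z": 0,"yaw": 0},{"hand": 1,"x": -0.0408,"y": 0.0083,"z": 0,"yaw": 0},{"hand": 1,"x": -0.0408,"y": 0.0083,"z": 0,"yaw": 0},{"hand": 1,"x": -0.0408,"y": 0.0083,"z": 0,"yaw": 0},{"hand": 1,"x": -0.0408,"y": 0.0083,"z": 0,"yaw": 0},{"hand": 1,"x": -0.0408,"y": 0.0083,"z": 0,"yaw": 0},{"hand": 1,"x": -0.0408,"y": 0.0083,"z": 0,"yaw": 0}]'

```text
clock: 27.9
eef_pos: [516.2, 18.9, 170.2]
eef_rot: [-3.139, 0.0, 1.414]
wrist_force: [0.7, 0.5, 0.4]
finger_gap: 94.0
finger_force: 0.0
```

Call:
arm_command --targets '[{"hand": 1,"x": -0.0408,"y": 0.0083,"z": 0,"yaw": 0},{"hand": 1,"x": -0.0408,"y": 0.0083,"z": 0,"yaw": 0},{"hand": 1,"x": -0.0408,"y": 0.0083,"z": 0,"yaw": 0},{"hand": 1,"x": -0.0408,"y": 0.0083,"z": 0,"yaw": 0},{"hand": 1,"x": -0.0408,"y": 0.0083,"z": 0,"yaw": 0},{"hand": 1,"x": -0.0408,"y": 0.0083,"z": 0,"yaw": 0},{"hand": 1,"x": -0.0408,"y": 0.0083,"z": 0,"yaw": 0},{"hand": 1,"x": 0,"y": 0,"z": 0,"yaw": 0},{"hand": 1,"x": 0,"y": 0,"z": 0,"yaw": 0}]'

```text
clock: 28.8
eef_pos: [529.0, -270.8, 169.9]
eef_rot: [-3.139, -0.001, 1.412]
wrist_force: [-0.3, 0.1, -0.2]
finger_gap: 94.2
finger_force: 0.0
```

```bash
python3 - <<'E'
from h import *
go(530.5,-270.6,40,81)
E
```

```text
at [ 529.  -270.8  169.9] yaw 80.9 rot [-3.139e+00 -1.000e-03  1.412e+00]  turn -0.002 dz_tool 129.9 | before turn [0.5 1.4] after turn [0.5 1.4] F [-0.3  0.1 -0.2] gap 94.2 t 28.8
```

Call:
arm_command --targets '[{"hand": 1,"x": 0.0005,"y": 0.0014,"z": 0.042,"yaw": 0},{"hand": 1,"x": 0,"y": 0,"z": 0.045,"yaw": 0},{"hand": 1,"x": 0,"y": 0,"z": 0.043,"yaw": 0},{"hand": 1,"x": 0,"y": 0,"z": 0,"yaw": 0},{"hand": -1,"x": 0,"y": 0,"z": 0,"yaw": 0},{"hand": -1,"x": 0,"y": 0,"z": 0,"yaw": 0},{"hand": -1,"x": 0,"y": 0,"z": 0,"yaw": 0},{"hand": -1,"x": 0,"y": 0,"z": 0,"yaw": 0},{"hand": -1,"x": 0,"y": 0,"z": 0,"yaw": 0},{"hand": -1,"x": 0,"y": 0,"z": 0,"yaw": 0}]'

```text
clock: 29.8
eef_pos: [531.4, -270.5, 42.5]
eef_rot: [3.141, 0.0, 1.414]
wrist_force: [-2.2, 1.5, 3.8]
finger_gap: 53.0
finger_force: 25.0
```

Call:
arm_command --targets '[{"hand": -1,"x": 0,"y": 0,"z": 0,"yaw": 0},{"hand": -1,"x": 0,"y": 0,"z": -0.006,"yaw": 0},{"hand": -1,"x": 0,"y": 0,"z": -0.006,"yaw": 0},{"hand": -1,"x": 0,"y": 0,"z": -0.006,"yaw": 0},{"hand": -1,"x": 0,"y": 0,"z": -0.006,"yaw": 0},{"hand": -1,"x": 0,"y": 0,"z": -0.006,"yaw": 0},{"hand": -1,"x": 0,"y": 0,"z": 0,"yaw": 0}]'

```text
clock: 30.5
eef_pos: [531.6, -270.5, 73.0]
eef_rot: [3.14, 0.001, 1.414]
wrist_force: [0.2, -0.5, -0.6]
finger_gap: 52.7
finger_force: 25.0
```

```bash
python3 - <<'E'
from h import *
go(529.4,113.1,150,111.8)
E
```

```text
at [ 531.6 -270.5   73. ] yaw 81.0 rot [3.140e+00 1.000e-03 1.414e+00]  turn -0.538 dz_tool -77.0 | before turn [378.6 -62.2] after turn [357.  140.4] F [ 0.2 -0.5 -0.6] gap 52.7 t 30.5
```

Call:
arm_command --targets '[{"hand": -1,"x": 0,"y": 0,"z": -0.04,"yaw": 0},{"hand": -1,"x": 0,"y": 0,"z": -0.04,"yaw": 0},{"hand": -1,"x": 0.0379,"y": -0.0062,"z": 0,"yaw": 0},{"hand": -1,"x": 0.0379,"y": -0.0062,"z": 0,"yaw": 0},{"hand": -1,"x": 0.0379,"y": -0.0062,"z": 0,"yaw": 0},{"hand": -1,"x": 0.0379,"y": -0.0062,"z": 0,"yaw": 0},{"hand": -1,"x": 0.0379,"y": -0.0062,"z": 0,"yaw": 0},{"hand": -1,"x": 0.0379,"y": -0.0062,"z": 0,"yaw": 0},{"hand": -1,"x": 0.0379,"y": -0.0062,"z": 0,"yaw": 0},{"hand": -1,"x": 0.0379,"y": -0.0062,"z": 0,"yaw": 0}]'

```text
clock: 31.5
eef_pos: [529.4, 38.4, 151.9]
eef_rot: [-3.142, 0.0, 1.414]
wrist_force: [0.1, -0.8, -1.2]
finger_gap: 52.6
finger_force: 25.0
```

Call:
arm_command --targets '[{"hand": -1,"x": 0.0379,"y": -0.0062,"z": 0,"yaw": 0},{"hand": -1,"x": 0.0379,"y": -0.0062,"z": 0,"yaw": 0},{"hand": -1,"x": 0,"y": 0,"z": 0,"yaw": -0.135},{"hand": -1,"x": 0,"y": 0,"z": 0,"yaw": -0.135},{"hand": -1,"x": 0,"y": 0,"z": 0,"yaw": -0.135},{"hand": -1,"x": 0,"y": 0,"z": 0,"yaw": -0.133},{"hand": -1,"x": 0,"y": 0,"z": 0,"yaw": 0}]'

```text
clock: 32.2
eef_pos: [529.2, 113.7, 151.8]
eef_rot: [-3.141, -0.0, 1.954]
wrist_force: [-0.0, 1.0, -1.4]
finger_gap: 52.9
finger_force: 25.0
```

```bash
python3 - <<'E'
from h import *
go(529.4,113.1,44,111.8)
E
```

```text
at [529.2 113.7 151.8] yaw 111.9 rot [-3.141 -0.     1.954]  turn 0.003 dz_tool 107.8 | before turn [-0.6 -0.1] after turn [-0.6 -0.1] F [-0.   1.  -1.4] gap 52.9 t 32.2
```

Call:
arm_command --targets '[{"hand": -1,"x": -0.0006,"y": 0,"z": 0.045,"yaw": 0},{"hand": -1,"x": 0,"y": 0,"z": 0.033,"yaw": 0},{"hand": -1,"x": 0,"y": 0,"z": 0.01,"yaw": 0},{"hand": -1,"x": 0,"y": 0,"z": 0.006,"yaw": 0},{"hand": -1,"x": 0,"y": 0,"z": 0.006,"yaw": 0},{"hand": -1,"x": 0,"y": 0,"z": 0.004,"yaw": 0},{"hand": -1,"x": 0,"y": 0,"z": 0.0035,"yaw": 0},{"hand": -1,"x": 0,"y": 0,"z": 0,"yaw": 0},{"hand": -1,"x": 0,"y": 0,"z": 0,"yaw": 0}]'

```text
clock: 33.1
eef_pos: [529.8, 113.2, 44.8]
eef_rot: [3.141, 0.0, 1.951]
wrist_force: [-0.0, -1.1, -1.1]
finger_gap: 53.0
finger_force: 25.0
```

Call:
arm_command --targets '[{"hand": -1,"x": 0,"y": 0.007,"z": 0,"yaw": 0},{"hand": -1,"x": 0,"y": 0.007,"z": 0,"yaw": 0},{"hand": -1,"x": 0,"y": 0.007,"z": 0,"yaw": 0},{"hand": -1,"x": 0,"y": 0.007,"z": 0,"yaw": 0},{"hand": -1,"x": 0,"y": 0.006,"z": 0,"yaw": 0},{"hand": -1,"x": 0,"y": 0.004,"z": 0,"yaw": 0},{"hand": -1,"x": 0,"y": 0.002,"z": 0,"yaw": 0},{"hand": -1,"x": 0,"y": 0,"z": 0,"yaw": 0},{"hand": -1,"x": 0,"y": 0,"z": 0,"yaw": 0}]'

```text
clock: 34.0
eef_pos: [566.5, 128.0, 44.4]
eef_rot: [-3.141, -0.0, 1.952]
wrist_force: [-0.2, 0.1, -1.8]
finger_gap: 53.1
finger_force: 25.0
```

Call:
arm_command --targets '[{"hand": -1,"x": 0,"y": 0.001,"z": 0,"yaw": 0},{"hand": -1,"x": 0,"y": 0,"z": 0,"yaw": 0}]'

```text
clock: 34.2
eef_pos: [567.6, 128.4, 44.5]
eef_rot: [3.142, 0.0, 1.952]
wrist_force: [-0.2, -0.8, -1.0]
finger_gap: 52.8
finger_force: 25.0
```

Call:
arm_command --targets '[{"hand": -1,"x": 0,"y": 0.001,"z": 0,"yaw": 0},{"hand": -1,"x": 0,"y": 0,"z": 0,"yaw": 0}]'

```text
clock: 34.4
eef_pos: [568.6, 128.8, 44.5]
eef_rot: [3.142, 0.0, 1.952]
wrist_force: [-0.9, -0.0, -0.8]
finger_gap: 52.4
finger_force: 25.0
```

Call:
arm_command --targets '[{"hand": -1,"x": 0,"y": 0.001,"z": 0,"yaw": 0},{"hand": -1,"x": 0,"y": 0,"z": 0,"yaw": 0}]'

```text
clock: 34.6
eef_pos: [569.5, 129.1, 44.5]
eef_rot: [-3.142, 0.0, 1.952]
wrist_force: [-1.0, 0.4, -1.2]
finger_gap: 52.5
finger_force: 25.0
```

Call:
arm_command --targets '[{"hand": -1,"x": 0,"y": 0.001,"z": 0,"yaw": 0},{"hand": -1,"x": 0,"y": 0,"z": 0,"yaw": 0}]'

```text
clock: 34.8
eef_pos: [570.0, 129.3, 44.3]
eef_rot: [-3.14, -0.0, 1.952]
wrist_force: [-4.1, -2.3, 0.3]
finger_gap: 52.7
finger_force: 25.0
```

Call:
arm_command --targets '[{"hand": -1,"x": 0,"y": 0,"z": 0.0025,"yaw": 0},{"hand": -1,"x": 0,"y": 0,"z": 0,"yaw": 0},{"hand": 1,"x": 0,"y": 0,"z": 0,"yaw": 0},{"hand": 1,"x": 0,"y": 0,"z": 0,"yaw": 0},{"hand": 1,"x": 0,"y": 0,"z": 0,"yaw": 0},{"hand": 1,"x": 0,"y": 0,"z": 0,"yaw": 0},{"hand": 1,"x": 0,"y": 0,"z": 0,"yaw": 0},{"hand": 1,"x": 0,"y": 0,"z": 0,"yaw": 0}]'

```text
clock: 35.6
eef_pos: [570.5, 129.5, 41.9]
eef_rot: [3.141, 0.0, 1.952]
wrist_force: [0.6, 0.3, 0.2]
finger_gap: 93.5
finger_force: 0.0
```

Call:
arm_command --targets '[{"hand": 1,"x": 0,"y": 0,"z": -0.04,"yaw": 0},{"hand": 1,"x": 0,"y": 0,"z": -0.045,"yaw": 0},{"hand": 1,"x": 0,"y": 0,"z": -0.045,"yaw": 0},{"hand": 1,"x": 0,"y": -0.04,"z": -0.03,"yaw": 0},{"hand": 1,"x": 0,"y": -0.045,"z": 0,"yaw": 0},{"hand": 1,"x": -0.03,"y": -0.04,"z": 0,"yaw": 0},{"hand": 1,"x": -0.04,"y": -0.03,"z": 0,"yaw": 0},{"hand": 1,"x": -0.04,"y": 0,"z": 0,"yaw": 0},{"hand": 1,"x": 0,"y": 0,"z": 0,"yaw": 0},{"hand": 1,"x": 0,"y": 0,"z": 0,"yaw": 0}]'

```text
clock: 36.6
eef_pos: [467.4, -30.6, 201.9]
eef_rot: [-3.142, -0.0, 1.95]
wrist_force: [0.0, -0.7, 0.0]
finger_gap: 94.1
finger_force: 0.0
```

```bash
python3 - <<'E'
from h import *
im=camera("top"); s=camera("side")
for c,(u,v) in dict(purple=(322,232),orange=(160,227),blue=(236,204)).items():
    for k in mask(im,c,(u,v,17))[:1]:
        r=rect("top",k,92); print("lid",c,r[0].round(1),np.round(r[1],1),round(norm(r[2]),1))
B=lambda a:cv2.cvtColor(a,cv2.COLOR_RGB2BGR)
a=cv2.resize(B(im)[150:300,130:430],(800,400)); b=B(s)[100:300,170:430]
cv2.imwrite("pics/f1.png",a);cv2.imwrite("pics/f2.png",cv2.resize(b,(780,600),interpolation=cv2.INTER_CUBIC))
E
```

```text
lid purple [ 474.5 -133.4] [42.  12.6] 0.8
lid orange [490.  310.1] [55.1 77.8] -1.6
lid blue [566.1 127.8] [56.5 53.4] 22.0
```

View pics/f2.png

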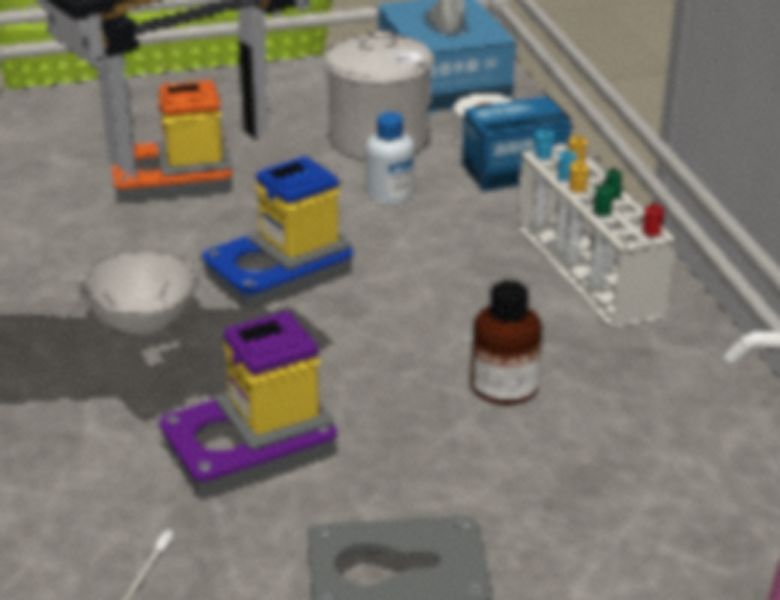

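View pics/f1.png

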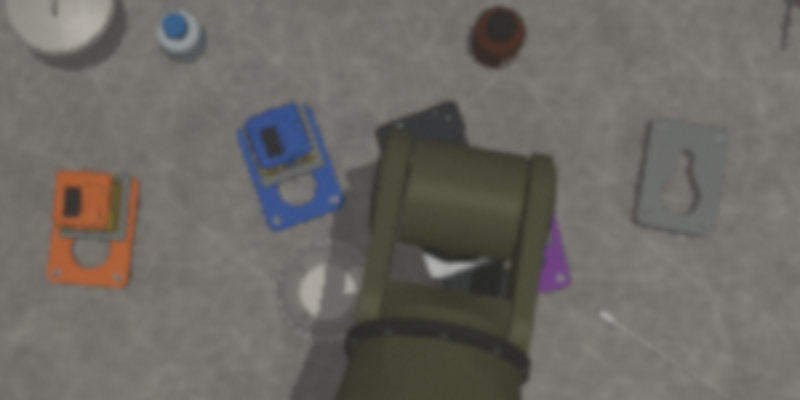

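All three boxes sit upright at the narrow ends of their own plates: orange (190,125), blue (298,210) and purple (270,370) in the side view. The bowl and both bottles are in place, and the gripper is clear. Handing in.

```bash
python3 -c "
from cell import manip
print(manip.sign_off())"
```

```text
the job is handed in; nothing more can be done
None
```

I moved all three sharps boxes to the plates of their own lid colour, slid each until it touched the closed end of the slot and let go, then handed the job in after about 37 s; the hand-in returned no verdict.

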